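Hang the tray caddy on the drop-flap peg

ROBOT

A 6-joint arm with a two-finger parallel gripper is mounted at the origin on the work surface. World frame = base frame: x ahead of the robot, y to its left, z up, the work surface at z = 0. Lengths are in m, angles in rad, forces in N, time in s.
With the tool pointing down it reaches from about 0.3 to 1 m from the base axis. Payload 5.1 kg.
Tool frame: the origin (TCP) lies midway between the tips of the shut fingers; the grasp point (between the pads) lies 19 mm behind it; z points along the fingers, y is the line along which they close (so a half turn about z gives the same grasp; the last joint's range is limited). The gripper opens to 95 mm and grips with 3 to 60 N. Pads are 20 mm wide; open, the fingers measure 119 mm over their backs; the gripper's body (75 mm by 180 mm) begins 59 mm behind the grasp point.
Start: joints at [1.151, 0.124, 1.65, -0, 1.367, -0.083], TCP at [0.215, 0.613, 0.215] pointing down, gripper open.
Joint ranges: [-2.61, 2.61], [-1.02, 2.33], [0.03, 2.71], [-1.35, 4.49], [0.32, 2.68], [-2.91, 2.91]. Speed limits (rad/s): [2.57, 2.57, 3.14, 3.14, 3.14, 3.14].

INTERFACE

Orientations are given as [roll, pitch, yaw] about the fixed x, y, z axes, in that order (R = Rz(yaw) Ry(pitch) Rx(roll)).
In Python, from station import ctrl gives the robot as it stands.
- The arm moves only by the tool arm_command, never from a script. Its argument "commands" is one flat list of numbers, 7 for each row, row after row: the opening in per cent of the stroke, from 0 (shut) to 100 (fully open), then the shift along the tool's x, y, z in units of 30 mm (1.0 is 30 mm), then the turn, a rotation vector about the tool's x, y, z in units of 6 degrees (1.0 is 6 degrees). In form: [fingers, dx, dy, dz, ax, ay, az, fingers, dx, dy, dz, ax, ay, az, ...]. A call has 1 to 10 rows; each row is the pose to reach, as a shift and turn from the pose commanded when the call began, along the tool's axes at that moment; what a row does not reach only later rows make up. A row lasts 1/12 s, in which the tool goes at most 41.7 mm and 7.16 degrees, less where a joint would pass 70% of its speed; a pose out of reach is approached as far as the arm can. A call with a gripper value outside its range is refused whole. The fingers move at their own pace and stop on an object; "squeeze" is the grip in N (left out, the last holds). Time passes only in rows, so rows that repeat a pose let the fingers close. It gives the time, the measured TCP pose, the force, the opening and the grip force at its end, in the units of the state.
- ctrl.state(): the state, without advancing time (a new reading comes with each control period).
- ctrl.capture(name): name is "side" or "top" or "wrist"; returns (picture, depth): 480x640x3 uint8, red, green, blue; 480x640 float32, m along the optical axis (not along the pixel's ray), 0 where there is no reading.
- ctrl.camera_params(name): a dict with "camera_matrix" (3x3 intrinsics, pixels), "xyz" and "orientation" of the camera in the world; the wrist camera has in their place "hand_eye" (4x4, takes a point from camera to tool coordinates, whose origin is the TCP and whose axes are the flange's). Camera axes: x right, y down, z forward; pixel columns grow to the right and rows downward; lengths in m; the calibration is good to about 2 mm. A picture is of the moment at which its call begins: read the wrist's pose just before it. camera_params takes no time and is no camera call.
- ctrl.hand_in(): hands the job in; it is judged then, once.
Trained networks look in the newest picture that a camera, given by its name, has taken for a name from the list of things; names that differ only in an ending like _2 or _b are one class to them, and where a whole thing is asked for, a point or a joint stands for the part that bears it (a point fixed in the world has none). Each returns a list of dicts, best first, with "score" (0 to 1); they miss things now and then, are a little off and sometimes report something else, mostly with a low value. They report only what shows in the picture. A call takes as long as a camera call.
- ctrl.look_for(camera, name): "rect" ([left, top, right, bottom] in pixels, round what is visible of it).
- ctrl.silhouettes(camera, name): "pixels" (480x640 bool, what is visible of it) and "rect" ([left, top, right, bottom] in pixels, round what is visible of it).
- ctrl.tip_of(camera, name): "location" ([row, column] in pixels: a listed point, or the origin of a listed thing).
The state is a dict: "time": time; "q": joint angles; "qd": joint speeds; "effort": joint torques, N m; "tool_pos": TCP position; "orientation": TCP orientation; "wrist_force": force on the tool from outside, world axes, zero at the start; "moment": the same for the moment, N m; "opening": finger opening in m; "grip_force": force on a finger pad.
Only numpy, scipy, OpenCV 4.12 (cv2) and the standard library are available. Lean on these libraries where they do the work, as an engineer would, in place of code of your own. Each camera call takes 0.05 s, during which the arm holds its last target. There are 200 camera calls.

TASK

Hang the rectangular tray caddy by its hand slot on the long middle peg of the rack: push it along the peg so that it lifts the drop flap and goes fully past it, let the flap fall shut in front of it, and leave the caddy hanging there on its own, upright and at rest. Leave the caddy with the two round cups where it stands.

Things in the scene. Friction and masses are not known exactly. Their poses are not given: they have to be found in the camera images.
- caddy: Loose ply caddy to hang, 0.25-0.5 kg: RECTANGULAR tray 80 (x) x 110 (y) x 45 mm high; across its middle a 12 mm handle board, 100 wide (y), top 148 high. Slot through the board along x: 64 wide, sill 80 high, peaked roof 123 (sides) to 135 (middle). On the board a wood knob to grip, 24 (x) x 28 (y), 148 to 188 high. Origin: centre of underside, z up. Symmetric; hangs either way round.
- cup_caddy: The other caddy, to be left alone: loose, same handle board, slot and knob (188 high), but two ROUND metal cups, 52 mm across, 63 high, one each side of the board, on a base 120 (x) x 70 (y). Origin: centre of underside, z up. One caddy stands left of the rack, the other right, either way.
- rack: Fixed rack (mm). Origin: underside, below its post. Level steel pegs, 16 dia, axis 170 high, point to its -x (to the robot). MIDDLE PEG: y = 0, tip x = -170, with the flap. Plain pegs: y = +-120, tips x = -80. Crossbar: 290 wide, front x = -11, top 186. Base 8 high, front x = -50. Hung caddy: origin x -80 (-95 to -55 will do), y 0, z 43, x axes parallel. Push it on about 10 higher (z 54).
- flap (a joint): Steel drop flap, a stirrup 26 wide, 58 mm long, 40 g, hinged on the middle peg's axis at rack x = -155. 0 rad = hanging down, shut, tip 112 above the bench, below a hung caddy's sill; grows to 1.5 as it swings in and up towards the rack; cannot swing out. The slot's sill pushes it up as the caddy goes in; it falls back to 0 by its weight once the board is past (caddy beyond rack x = -95).

How it is judged:
By the outcome, as a careful person would: the job done as asked, in the order asked, and still so for the second after the job is handed in, with the robot touching nothing.
It also fails if it takes over 51 s, if anything falls off the work surface, if the arm or the gripper's body presses on something with over 40 N, if the wrist force passes 120 N, or if a joint passes its speed limit or range.

## Working session

There is one attempt and no reset: what is moved stays moved. The work goes in short steps, Python scripts to look and compute and a tool call to move; the robot and the scene stay as the last step left them, time stands still between calls to the robot, and variables do not carry over. Pictures are saved under pics/ and viewed, at most 10 in all, crops included, and the job is handed in when it is done.

Besides the shell and the picture viewer there is one more tool, called after ">>>" by a JSON object that holds its "op" and its "data", one argument or row to a line. arm_command: Moves the arm, as the interface text tells. Its arguments: {"type":"object","properties":{"commands":{"type":"array","items":{"type":"number"}},"squeeze":{"type":"number"}},"required":["commands"]}

```bash
mkdir -p pics; ls
cat > h.py <<'E'
from station import ctrl
import numpy as np, cv2
from scipy.spatial.transform import Rotation as R
def cam(n):
    p=ctrl.camera_params(n); K=np.array(p["camera_matrix"])
    if "xyz" in p:
        T=np.eye(4); o=np.array(p["orientation"])
        T[:3,:3]=o if o.shape==(3,3) else R.from_euler("xyz",o).as_matrix(); T[:3,3]=p["xyz"]
    else:
        s=ctrl.state(); W=np.eye(4); W[:3,:3]=R.from_euler("xyz",s["orientation"]).as_matrix(); W[:3,3]=s["tool_pos"]
        T=W@np.array(p["hand_eye"])
    return K,T
def cloud(K,T,d,mask=None):
    m=d>0
    if mask is not None: m&=mask
    v,u=np.nonzero(m); z=d[v,u]
    P=np.c_[(u-K[0,2])/K[0,0]*z,(v-K[1,2])/K[1,1]*z,z]
    return P@T[:3,:3].T+T[:3,3]
E
python3 - <<'E'
from h import *
ims=[]
for n in ["side","top"]:
    K,T=cam(n); im,d=ctrl.capture(n); ims.append(im)
    np.savez(f"{n}.npz",im=im,d=d,K=K,T=T)
    print(n,T.round(3).tolist(),K[0,0])
    for o in ["caddy","cup_caddy","rack"]:
        r=ctrl.silhouettes(n,o)
        for x in r[:2]:
            P=cloud(K,T,d,x["pixels"]); print(o,round(x["score"],2),np.round(x["rect"]),np.percentile(P,[2,50,98],axis=0).round(3).tolist() if len(P) else 0)
a=np.hstack(ims); cv2.imwrite("pics/a.png",cv2.resize(a[:,:,::-1],(800,300)))
print(ctrl.state())
E
```

```text
pics
side [[0.997, -0.037, 0.071, 0.536], [-0.08, -0.536, 0.84, -0.897], [0.007, -0.843, -0.537, 0.707], [0.0, 0.0, 0.0, 1.0]] 455.84182453755994
caddy 0.82 [246. 169. 282. 234.] [[0.413, 0.284, -0.004], [0.463, 0.33, 0.04], [0.512, 0.591, 0.184]]
cup_caddy 0.75 [244. 333. 312. 438.] [[0.453, -0.407, 0.003], [0.506, -0.373, 0.052], [0.56, -0.324, 0.186]]
rack 0.67 [295. 198. 408. 323.] [[0.563, -0.151, -0.002], [0.712, -0.026, 0.008], [0.797, 0.125, 0.185]]
top [[-0.018, -0.984, 0.179, 0.394], [-0.999, 0.023, 0.023, -0.015], [-0.027, -0.178, -0.984, 1.188], [0.0, 0.0, 0.0, 1.0]] 444.59417599247763
caddy 0.73 [153. 285. 212. 326.] [[0.415, 0.287, 0.001], [0.458, 0.339, 0.024], [0.505, 0.404, 0.188]]
cup_caddy 0.97 [433. 258. 492. 306.] [[0.447, -0.404, -0.001], [0.498, -0.349, 0.04], [0.558, -0.31, 0.188]]
cup_caddy 0.72 [259. 171. 381. 258.] [[0.57, -0.138, 0.003], [0.708, -0.015, 0.012], [0.792, 0.114, 0.188]]
rack 0.93 [261. 175. 380. 258.] [[0.583, -0.136, 0.003], [0.709, -0.013, 0.012], [0.794, 0.116, 0.188]]
{'time': 0.4, 'q': array([ 1.15140194e+00,  1.23897959e-01,  1.65051126e+00, -1.34344535e-05,
        1.36748760e+00, -8.26003434e-02]), 'qd': array([ 0.00151192, -0.00094417, -0.00255624,  0.00108174,  0.00031779,
       -0.00164338]), 'effort': array([ 7.29710564e-05, -4.16920960e+01, -3.59591496e+01,  7.73287006e-02,
        4.46929957e-02, -5.74115757e-05]), 'tool_pos': array([0.21478899, 0.61337444, 0.21446773]), 'orientation': array([-3.14128843e+00, -1.19840478e-05,  2.80480133e+00]), 'wrist_force': array([-0.07509623, -0.4409936 , -0.64405902]), 'moment': array([-0.03822129, -0.02321845, -0.01702225]), 'grip_force': 0.0, 'opening': 0.0951308190698956}
```

View pics/a.png

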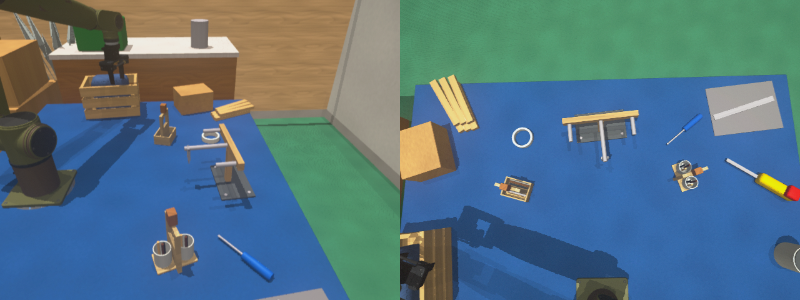

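Run:
```python
from h import *
C=[]
for n in ["top","side"]:
    f=np.load(n+".npz"); P=cloud(f["K"],f["T"],f["d"]); C.append(P)
    def sel(x0,x1,y0,y1,z0,z1): return P[(P[:,0]>x0)&(P[:,0]<x1)&(P[:,1]>y0)&(P[:,1]<y1)&(P[:,2]>z0)&(P[:,2]<z1)]
    def rect(Q): 
        (c,s,a)=cv2.minAreaRect(Q[:,:2].astype(np.float32)); return np.round(c,4),np.round(s,4),round(a,1),len(Q)
    for nm,b in dict(bar=(.6,.85,-.2,.2,.181,.2),pegs=(.5,.72,-.2,.2,.165,.181),midpeg=(.5,.66,-.07,.04,.165,.185),base=(.6,.85,-.15,.15,.005,.012),tray=(.35,.58,.22,.45,.036,.05),board=(.35,.58,.22,.45,.14,.153),knob=(.35,.58,.22,.45,.18,.195)).items():
        Q=sel(*b); print(n,nm,rect(Q) if len(Q)>5 else len(Q), Q.mean(0).round(4) if len(Q) else "", np.percentile(Q[:,2],90).round(4) if len(Q) else "")
K,T=np.load("top.npz")["K"],np.load("top.npz")["T"]
im=np.load("top.npz")["im"]
a=cv2.resize(im[270:335,140:225],(680,520),interpolation=cv2.INTER_CUBIC)
cv2.imwrite("pics/b.png",a[:,:,::-1])
```

```text
top bar (array([ 0.6952, -0.0105]), array([0.0671, 0.2893]), 5.0, 1125) [ 0.7165 -0.0096  0.1851] 0.1875
top pegs (array([ 0.6334, -0.0109]), array([0.171 , 0.2867]), 1.6, 1076) [ 0.6575 -0.0136  0.1748] 0.1785
top midpeg (array([ 0.6039, -0.0228]), array([0.1115, 0.0302]), 0.5, 345) [ 0.601  -0.0188  0.1751] 0.1785
top base (array([ 0.718 , -0.0065]), array([0.2687, 0.248 ]), 13.1, 2003) [ 0.7174 -0.0082  0.0078] 0.0103
top tray (array([0.4619, 0.3474]), array([0.1125, 0.0799]), 73.9, 307) [0.4594 0.3422 0.0435] 0.047
top board (array([0.4647, 0.3465]), array([0.1013, 0.0176]), 74.0, 138) [0.4601 0.3401 0.1469] 0.1494
top knob (array([0.4617, 0.3466]), array([0.029 , 0.0238]), 75.0, 140) [0.4614 0.3456 0.1867] 0.1892
side bar (array([ 0.7174, -0.0091]), array([0.0229, 0.2917]), 5.0, 650) [ 0.7187 -0.0284  0.1836] 0.185
side pegs (array([ 0.6314, -0.0148]), array([0.1649, 0.2849]), 2.7, 1010) [ 0.6591 -0.0293  0.1725] 0.1765
side midpeg (array([ 0.6038, -0.0194]), array([0.1104, 0.0276]), 9.0, 319) [ 0.6028 -0.0234  0.1721] 0.1759
side base (array([ 0.7323, -0.0098]), array([0.1297, 0.2195]), 5.2, 1716) [ 0.7316 -0.0355  0.0065] 0.0079
side tray (array([0.4615, 0.3467]), array([0.1181, 0.0828]), 73.6, 219) [0.4638 0.3316 0.0415] 0.0458
side board (array([0.4633, 0.347 ]), array([0.106 , 0.0219]), 76.8, 64) [0.4598 0.3304 0.1458] 0.1509
side knob (array([0.4612, 0.3427]), array([0.0279, 0.0229]), 76.3, 45) [0.462  0.3416 0.1842] 0.1865
```

View pics/b.png

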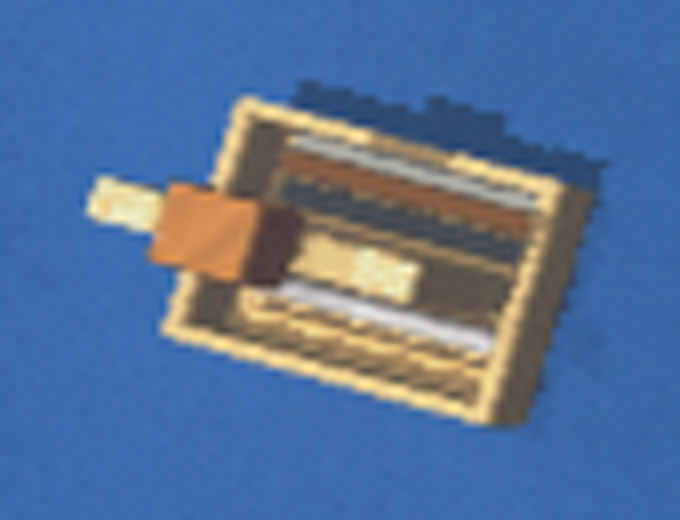

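The crop shows the rectangular caddy: its knob is around (210,235) in the crop, with the board sloping at about 16°. Rack yaw is about +5° and its origin is about (0.7175, -0.0095). I'll move above the knob, tool y along the caddy's x.

```bash
cat >> h.py <<'E'
def go(xyz,yaw):
    s=ctrl.state(); A=R.from_euler("xyz",s["orientation"]); B=R.from_euler("xyz",[np.pi,0,np.deg2rad(yaw)])
    print("t",round(s["time"],2),"shift",(A.inv().apply(np.array(xyz)-s["tool_pos"])/.03).round(2),"turn",((A.inv()*B).as_rotvec(degrees=True)/6).round(2),"pos",s["tool_pos"].round(4),"F",np.round(s["wrist_force"],1))
E
python3 -c "
from h import *
go((.4617,.346,.26),74)"
```

```text
t 0.4 shift [-10.71  -5.69  -1.52] turn [-0.    0.   14.45] pos [0.2148 0.6134 0.2145] F [-0.1 -0.4 -0.6]
```

>>> {"op": "arm_command", "data": {
  "commands": [70, 0, 0, -1.5, 0, 0, 0, 70, -10.7, -5.7, -1.5, 0, 0, 14.45, 70, -10.7, -5.7, -1.5, 0, 0, 14.45, 70, -10.7, -5.7, -1.5, 0, 0, 14.45, 70, -10.7, -5.7, -1.5, 0, 0, 14.45, 70, -10.7, -5.7, -1.5, 0, 0, 14.45, 70, -10.7, -5.7, -1.5, 0, 0, 14.45, 70, -10.7, -5.7, -1.5, 0, 0, 14.45, 70, -10.7, -5.7, -1.5, 0, 0, 14.45, 70, -10.7, -5.7, -1.5, 0, 0, 14.45],
  "squeeze": 30
}}

```text
time: 1.23
tool_pos: [0.4631, 0.3435, 0.26]
orientation: [3.141, 0.0, 1.672]
wrist_force: [0.9, 0.2, 0.9]
opening: 0.0668
grip_force: 0.0
```

```bash
python3 -c "
from h import *
go((.4617,.346,.26),74)"
```

```text
t 1.23 shift [ 0.09 -0.04 -0.  ] turn [0.01 0.   3.63] pos [0.4631 0.3435 0.26  ] F [0.9 0.2 0.9]
```

>>> {"op": "arm_command", "data": {
  "commands": [70, 0.0, 0, 0, 0, 0, 3.63, 70, 0.0, 0, 0, 0, 0, 3.63, 70, 0.0, 0, 0, 0, 0, 3.63, 70, 0, 0, 0, 0, 0, 3.63, 70, 0, 0, 0, 0, 0, 3.63, 70, 0, 0, 0, 0, 0, 3.63]
}}

```text
time: 1.73
tool_pos: [0.4612, 0.3461, 0.2597]
orientation: [-3.142, -0.0, 1.302]
wrist_force: [-1.1, -0.4, 0.2]
opening: 0.0668
grip_force: 0.0
```

Run:
```python
from h import *
K,T=cam("wrist"); im,d=ctrl.capture("wrist"); P=cloud(K,T,d)
print(T.round(3).tolist())
for nm,b in dict(tray=(.036,.05),board=(.141,.153),knob=(.18,.195)).items():
    Q=P[(P[:,0]>.35)&(P[:,0]<.58)&(P[:,1]>.22)&(P[:,1]<.45)&(P[:,2]>b[0])&(P[:,2]<b[1])]
    if len(Q)>5:
        r=cv2.minAreaRect(Q[:,:2].astype(np.float32)); print(nm,np.round(r[0],4),np.round(r[1],4),round(r[2],1),len(Q),np.median(Q[:,2]).round(4))
cv2.imwrite("pics/c.png",im[:,:,::-1]); go((.4617,.346,.168),74)
```

```text
[[0.964, -0.254, -0.076, 0.483], [-0.265, -0.924, -0.276, 0.425], [-0.0, 0.287, -0.958, 0.43], [0.0, 0.0, 0.0, 1.0]]
tray [0.461  0.3485] [0.1105 0.08  ] 74.0 1988 0.0453
board [0.4608 0.349 ] [0.0999 0.0214] 72.7 1289 0.1485
knob [0.4613 0.3491] [0.0279 0.0233] 74.3 1612 0.1883
t 1.78 shift [0.   0.02 3.06] turn [ 0.  -0.   0.1] pos [0.4611 0.3461 0.2597] F [-0.5  0.4  0. ]
```

View pics/c.png

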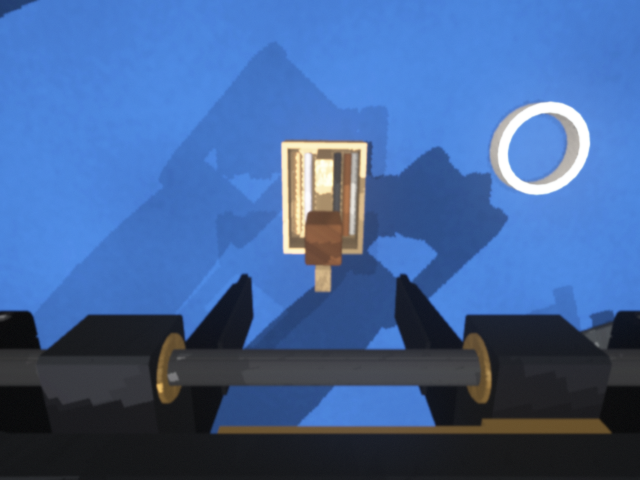

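The wrist picture shows the caddy centred between the fingers: knob at about (323,238), tray (282–367, 142–255), aligned. It measures (0.461, 0.3485), yaw -16°. Descend and grip.

>>> {"op": "arm_command", "data": {
  "commands": [70, 0.06, 0, 1.2, 0, 0, 0.1, 70, 0.06, 0, 2.4, 0, 0, 0.1, 70, 0.06, 0, 3.6, 0, 0, 0.1, 70, 0.06, 0, 3.6, 0, 0, 0.1, 10, 0.06, 0, 3.6, 0, 0, 0.1, 10, 0.06, 0, 3.6, 0, 0, 0.1, 10, 0.06, 0, 3.6, 0, 0, 0.1, 10, 0.06, 0, 3.6, 0, 0, 0.1, 10, 0.06, 0, 3.6, 0, 0, 0.1, 10, 0.06, 0, 3.6, 0, 0, 0.1],
  "squeeze": 35
}}

```text
time: 2.62
tool_pos: [0.4625, 0.3481, 0.1533]
orientation: [3.14, -0.002, 1.289]
wrist_force: [-0.2, -0.6, -0.9]
opening: 0.032
grip_force: 0.0
```

>>> {"op": "arm_command", "data": {
  "commands": [10, 0, 0, 0, 0, 0, 0, 10, 0, 0, 0, 0, 0, 0, 10, 0, 0, 0, 0, 0, 0]
}}

```text
time: 2.87
tool_pos: [0.462, 0.348, 0.1523]
orientation: [3.141, -0.001, 1.289]
wrist_force: [-1.1, 0.2, 2.0]
opening: 0.0236
grip_force: 35.0
```

>>> {"op": "arm_command", "data": {
  "commands": [10, 0, 0, -0.4, 0, 0, 0, 10, 0, 0, -0.9, 0, 0, 0, 10, 0, 0, -1.4, 0, 0, 0, 10, 0, 0, -1.85, 0, 0, 0, 10, 0, 0, -1.85, 0, 0, 0, 10, 0, 0, -1.85, 0, 0, 0]
}}

```text
time: 3.37
tool_pos: [0.4621, 0.3479, 0.208]
orientation: [3.14, -0.001, 1.289]
wrist_force: [-1.0, 0.2, -3.7]
opening: 0.0239
grip_force: 35.0
```

```bash
python3 -c "
from h import *
go((.4884,-.0296,.207),95)"
```

```text
t 3.37 shift [-11.84   4.34   0.02] turn [ 0.01 -0.01 -3.52] pos [0.4621 0.3479 0.208 ] F [-1.   0.2 -3.7]
```

>>> {"op": "arm_command", "data": {
  "commands": [10, -0.3, 0.1, 0, 0, 0, -0.1, 10, -0.9, 0.3, 0, 0, 0, -0.3, 10, -1.8, 0.65, 0, 0, 0, -0.55, 10, -2.7, 1.0, 0, 0, 0, -0.8, 10, -3.7, 1.35, 0, 0, 0, -1.1, 10, -4.6, 1.7, 0, 0, 0, -1.4, 10, -5.5, 2.0, 0, 0, 0, -1.65, 10, -6.3, 2.3, 0, 0, 0, -1.9, 10, -6.9, 2.5, 0, 0, 0, -2.1, 10, -7.2, 2.6, 0, 0, 0, -2.2]
}}

```text
time: 4.2
tool_pos: [0.4756, 0.1156, 0.2055]
orientation: [-3.139, 0.002, 1.519]
wrist_force: [0.3, 1.2, -3.7]
opening: 0.0237
grip_force: 35.0
```

```bash
python3 -c "
from h import *
go((.4884,-.0296,.207),95)"
```

```text
t 4.2 shift [-4.81  0.68 -0.04] turn [-0.03  0.02 -1.33] pos [0.4756 0.1156 0.2055] F [ 0.3  1.2 -3.7]
```

>>> {"op": "arm_command", "data": {
  "commands": [10, -0.5, 0.1, 0, 0, 0, -0.2, 10, -1.2, 0.2, 0, 0, 0, -0.4, 10, -2.1, 0.3, 0, 0, 0, -0.6, 10, -3.0, 0.4, 0, 0, 0, -0.8, 10, -3.8, 0.55, 0, 0, 0, -1.1, 10, -4.4, 0.65, 0, 0, 0, -1.3, 10, -4.7, 0.68, 0, 0, 0, -1.3, 10, -4.7, 0.68, 0, 0, 0, -1.3, 10, -4.7, 0.68, 0, 0, 0, -1.3]
}}

```text
time: 4.95
tool_pos: [0.4891, -0.0232, 0.2062]
orientation: [-3.14, -0.001, 1.654]
wrist_force: [-0.5, 0.1, -3.4]
opening: 0.0237
grip_force: 35.0
```

Run:
```python
from h import *
go((.4884,-.0296,.207),95)
ims=[]
for n in ["side","wrist"]:
    K,T=cam(n); im,d=ctrl.capture(n); P=cloud(K,T,d); ims.append(im[150:390,200:520] if n=="side" else im[::2,::2])
    Q=P[(P[:,0]>.53)&(P[:,0]<.69)&(abs(P[:,1]+.02)<.02)&(P[:,2]>.15)&(P[:,2]<.2)]
    for x in np.arange(.54,.7,.02):
        q=Q[abs(Q[:,0]-x)<.01]
        if len(q)>5: print(n,x.round(2),len(q),np.percentile(q[:,1:],[5,50,95],axis=0).round(4).tolist())
    # tray and knob
    for nm,b in dict(tray=(.085,.103),board=(.192,.205)).items():
        Q=P[(P[:,0]>.4)&(P[:,0]<.54)&(abs(P[:,1]+.03)<.065)&(P[:,2]>b[0])&(P[:,2]<b[1])]
        if len(Q)>9:
            r=cv2.minAreaRect(Q[:,:2].astype(np.float32)); print(nm,np.round(r[0],4),np.round(r[1],4),round(r[2],1),len(Q),np.percentile(Q[:,2],95).round(4))
cv2.imwrite("pics/d.png",cv2.resize(np.hstack(ims),(800,300))[:,:,::-1])
```

```text
t 4.95 shift [-0.21 -0.04 -0.03] turn [-0.02 -0.01 -0.04] pos [ 0.4891 -0.0232  0.2062] F [-0.5  0.1 -3.4]
side 0.54 7 [[-0.0305, 0.1631], [-0.0276, 0.172], [-0.0246, 0.1759]]
side 0.56 97 [[-0.0374, 0.1532], [-0.0302, 0.1705], [-0.0179, 0.1759]]
side 0.58 58 [[-0.0297, 0.1628], [-0.026, 0.1717], [-0.0182, 0.176]]
side 0.6 62 [[-0.0273, 0.1641], [-0.0249, 0.1729], [-0.0177, 0.1763]]
side 0.62 64 [[-0.0263, 0.1639], [-0.0223, 0.1722], [-0.0146, 0.1759]]
side 0.64 62 [[-0.0245, 0.1644], [-0.0204, 0.1718], [-0.014, 0.1763]]
side 0.66 57 [[-0.0225, 0.1623], [-0.0187, 0.1725], [-0.0122, 0.1764]]
side 0.68 62 [[-0.0211, 0.1648], [-0.0173, 0.172], [-0.0107, 0.1764]]
tray [ 0.4894 -0.0245] [0.0798 0.1179] 4.8 455 0.0986
board [ 0.4876 -0.0533] [0.0438 0.0273] 80.8 87 0.204
wrist 0.54 262 [[-0.0272, 0.1665], [-0.0201, 0.1746], [-0.0148, 0.1784]]
wrist 0.56 1683 [[-0.0321, 0.1581], [-0.0172, 0.1757], [-0.0074, 0.1786]]
wrist 0.58 1037 [[-0.0245, 0.1714], [-0.0163, 0.177], [-0.0114, 0.1788]]
wrist 0.6 1054 [[-0.0227, 0.171], [-0.0145, 0.177], [-0.0096, 0.1788]]
wrist 0.62 1078 [[-0.0211, 0.1708], [-0.0127, 0.1769], [-0.0078, 0.1788]]
wrist 0.64 1076 [[-0.0193, 0.1708], [-0.0109, 0.1769], [-0.006, 0.1788]]
wrist 0.66 506 [[-0.0185, 0.1703], [-0.01, 0.1767], [-0.0047, 0.1787]]
tray [ 0.4887 -0.0218] [0.0803 0.1095] 4.9 3480 0.1007
board [0.4872 0.0086] [0.0213 0.0388] 6.4 2119 0.2038
```

View pics/d.png

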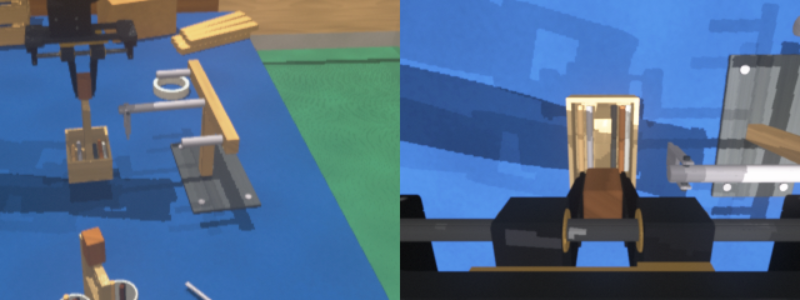

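Left (side view): the caddy hangs upright in front of the peg, which has its tip at about (122,108) with the flap hanging shut. Right (wrist view): the peg is at about (670–800,172), nearly in line with the knob. The peg axis extended sits about 4.5 mm further to -y, so I'll correct that and push in.

>>> {"op": "arm_command", "data": {
  "commands": [10, -0.15, 0.1, 0, 0, 0, 0, 10, -0.15, 0.4, 0, 0, 0, 0, 10, -0.15, 0.8, 0, 0, 0, 0, 10, -0.15, 1.2, 0, 0, 0, 0, 10, -0.15, 1.6, 0, 0, 0, 0, 10, -0.15, 2.0, 0, 0, 0, 0, 10, -0.15, 2.4, 0, 0, 0, 0, 10, -0.15, 2.8, 0, 0, 0, 0, 10, -0.15, 3.1, 0, 0, 0, 0, 10, -0.15, 3.1, 0, 0, 0, 0]
}}

```text
time: 5.88
tool_pos: [0.5846, -0.0193, 0.2069]
orientation: [3.141, -0.0, 1.657]
wrist_force: [-0.1, -0.3, -3.5]
opening: 0.0241
grip_force: 35.0
```

Run:
```python
from h import *
c,s=np.cos(np.deg2rad(5)),np.sin(np.deg2rad(5)); O=np.array([.7175,-.008])
t=O-.075*np.array([c,s]); go((t[0],t[1],.2062),95)
im,d=ctrl.capture("side"); cv2.imwrite("pics/e.png",cv2.resize(im[180:380,240:440],(600,600),interpolation=cv2.INTER_CUBIC)[:,:,::-1])
```

```text
t 5.88 shift [-0.01  1.95  0.03] turn [ 0.01 -0.   -0.01] pos [ 0.5846 -0.0193  0.2069] F [-0.1 -0.3 -3.5]
```

View pics/e.png

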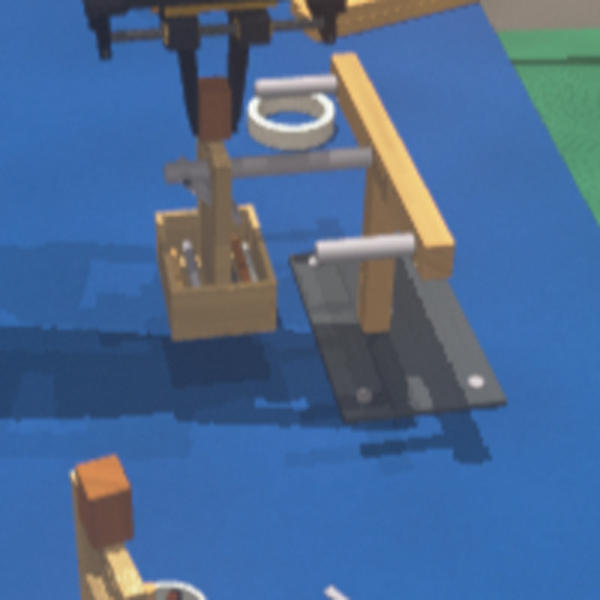

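The peg passes through the slot and the sill is lifting the flap at about (195,182). I'll keep pushing.

>>> {"op": "arm_command", "data": {
  "commands": [10, 0, 0.25, 0, 0, 0, 0, 10, 0, 0.6, 0, 0, 0, 0, 10, 0, 0.95, 0, 0, 0, 0, 10, 0, 1.3, 0, 0, 0, 0, 10, 0, 1.65, 0, 0, 0, 0, 10, 0, 1.95, 0, 0, 0, 0, 10, 0, 1.95, 0, 0, 0, 0, 10, 0, 1.95, 0, 0, 0, 0, 10, 0, 1.95, 0, 0, 0, 0, 10, 0, 1.95, 0, 0, 0, 0]
}}

```text
time: 6.77
tool_pos: [0.6408, -0.015, 0.2071]
orientation: [-3.141, -0.0, 1.656]
wrist_force: [-0.3, -0.4, -3.6]
opening: 0.0239
grip_force: 35.0
```

Run:
```python
from h import *
c,s=np.cos(np.deg2rad(5)),np.sin(np.deg2rad(5)); O=np.array([.7175,-.008])
t=O-.078*np.array([c,s]); go((t[0],t[1],.1955),95)
im,d=ctrl.capture("side"); cv2.imwrite("pics/f.png",cv2.resize(im[180:380,240:440],(600,600),interpolation=cv2.INTER_CUBIC)[:,:,::-1])
```

```text
t 6.77 shift [ 0.01 -0.03  0.39] turn [-0.   -0.   -0.02] pos [ 0.6408 -0.015   0.2071] F [-0.3 -0.4 -3.6]
```

View pics/f.png

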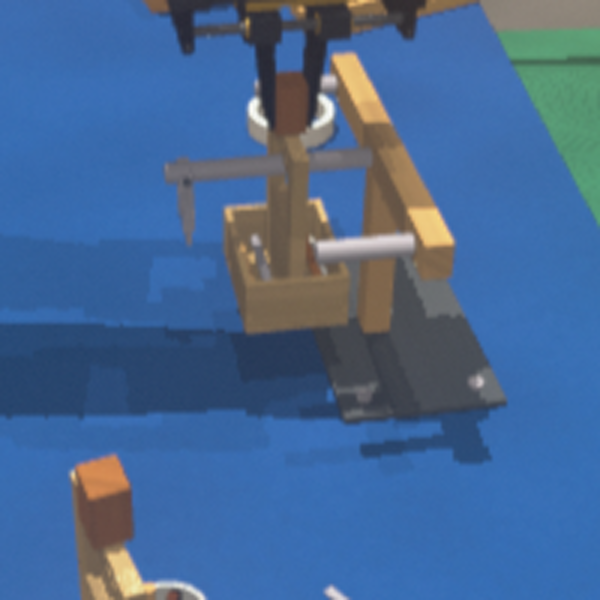

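The flap hangs shut at about (186,205), in front of the caddy. Lower slowly.

>>> {"op": "arm_command", "data": {
  "commands": [10, 0, 0, 0.12, 0, 0, 0, 10, 0, 0, 0.22, 0, 0, 0, 10, 0, 0, 0.3, 0, 0, 0, 10, 0, 0, 0.35, 0, 0, 0, 10, 0, 0, 0.37, 0, 0, 0, 10, 0, 0, 0.37, 0, 0, 0, 10, 0, 0, 0.37, 0, 0, 0]
}}

```text
time: 7.4
tool_pos: [0.641, -0.0148, 0.1965]
orientation: [-3.141, -0.0, 1.656]
wrist_force: [-3.1, -0.2, 0.7]
opening: 0.0236
grip_force: 35.0
```

Contact: the weight has moved onto the peg. Release.

>>> {"op": "arm_command", "data": {
  "commands": [30, 0, 0, 0, 0, 0, 0, 35, 0, 0, 0, 0, 0, 0, 45, 0, 0, 0, 0, 0, 0, 55, 0, 0, 0, 0, 0, 0, 60, 0, 0, 0, 0, 0, 0, 60, 0, 0, 0, 0, 0, 0, 60, 0, 0, 0, 0, 0, 0, 60, 0, 0, 0, 0, 0, 0],
  "squeeze": 5
}}

```text
time: 8.07
tool_pos: [0.6412, -0.015, 0.1961]
orientation: [3.142, 0.0, 1.656]
wrist_force: [-0.0, 0.5, 0.1]
opening: 0.0567
grip_force: 0.0
```

Run:
```python
from h import *
go((.641,-.015,.30),95); print(ctrl.state()["opening"])
im,d=ctrl.capture("side"); cv2.imwrite("pics/g.png",cv2.resize(im[180:380,240:440],(600,600),interpolation=cv2.INTER_CUBIC)[:,:,::-1])
```

```text
t 8.07 shift [-0.   -0.01 -3.46] turn [ 0.    0.   -0.02] pos [ 0.6412 -0.015   0.1961] F [-0.   0.5  0.1]
0.05674580297616837
```

View pics/g.png

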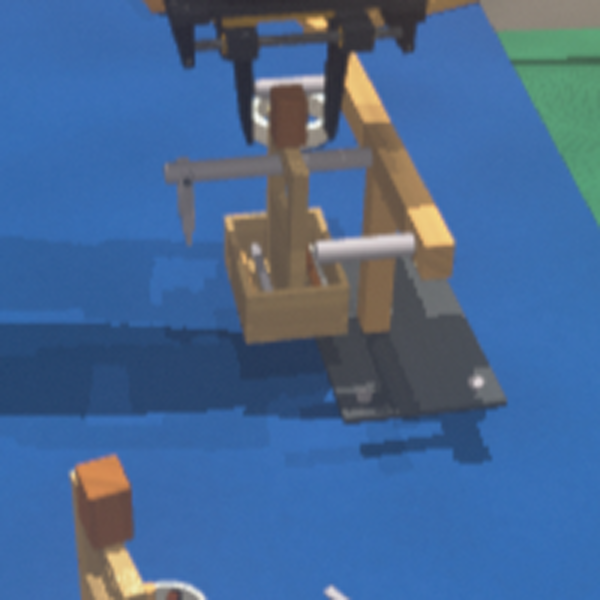

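The fingers are open and clear of the knob at (288,118), and the caddy hangs upright. Retreat straight up, let it settle, then check.

>>> {"op": "arm_command", "data": {
  "commands": [60, 0, 0, -0.3, 0, 0, 0, 60, 0, 0, -0.8, 0, 0, 0, 60, 0, 0, -1.5, 0, 0, 0, 60, 0, 0, -2.4, 0, 0, 0, 60, 0, 0, -3.4, 0, 0, 0, 60, 0, 0, -4.2, 0, 0, 0, 60, 0, 0, -4.2, 0, 0, 0, 60, 0, 0, -4.2, 0, 0, 0, 60, 0, 0, -4.2, 0, 0, 0, 60, 0, 0, -4.2, 0, 0, 0]
}}

```text
time: 8.95
tool_pos: [0.6405, -0.0149, 0.3206]
orientation: [-3.139, -0.0, 1.656]
wrist_force: [0.2, 0.8, -0.5]
opening: 0.0569
grip_force: 0.0
```

>>> {"op": "arm_command", "data": {
  "commands": [60, 0, 0, 0, 0, 0, 0, 60, 0, 0, 0, 0, 0, 0, 60, 0, 0, 0, 0, 0, 0, 60, 0, 0, 0, 0, 0, 0, 60, 0, 0, 0, 0, 0, 0, 60, 0, 0, 0, 0, 0, 0, 60, 0, 0, 0, 0, 0, 0, 60, 0, 0, 0, 0, 0, 0, 60, 0, 0, 0, 0, 0, 0, 60, 0, 0, 0, 0, 0, 0]
}}

```text
time: 9.78
tool_pos: [0.6412, -0.0149, 0.3221]
orientation: [3.142, 0.0, 1.656]
wrist_force: [-0.2, 0.2, -0.1]
opening: 0.0566
grip_force: 0.0
```

Run:
```python
from h import *
for k in range(2):
  for n in ["side","wrist"]:
    K,T=cam(n); im,d=ctrl.capture(n); P=cloud(K,T,d)
    if n=="side": I=im
    for nm,b in dict(tray=(.078,.093),knob=(.222,.24)).items():
        Q=P[(P[:,0]>.58)&(P[:,0]<.69)&(abs(P[:,1]+.014)<.065)&(P[:,2]>b[0])&(P[:,2]<b[1])]
        if len(Q)>9:
            r=cv2.minAreaRect(Q[:,:2].astype(np.float32)); print(n,nm,np.round(r[0],4),np.round(r[1],4),round(r[2],1),len(Q),np.percentile(Q[:,2],95).round(4))
print(ctrl.state()["tool_pos"],ctrl.state()["time"])
cv2.imwrite("pics/i.png",cv2.resize(I[180:380,240:440],(600,600),interpolation=cv2.INTER_CUBIC)[:,:,::-1])
```

```text
side tray [ 0.6412 -0.0136] [0.0806 0.1141] 5.0 383 0.0901
side knob [ 0.641  -0.0187] [0.0237 0.0293] 9.4 106 0.2309
wrist tray [ 0.6405 -0.0112] [0.0802 0.1105] 4.9 1732 0.0921
wrist knob [ 0.6407 -0.0155] [0.0237 0.0278] 4.5 1441 0.2337
side tray [ 0.6415 -0.0134] [0.081  0.1155] 4.9 377 0.0902
side knob [ 0.6414 -0.0184] [0.0237 0.0306] 9.4 102 0.231
wrist tray [ 0.6405 -0.0112] [0.0801 0.1106] 4.9 1734 0.0921
wrist knob [ 0.6407 -0.0155] [0.0236 0.028 ] 4.9 1445 0.2336
[ 0.64114158 -0.01493781  0.32204917] 9.9833
```

View pics/i.png

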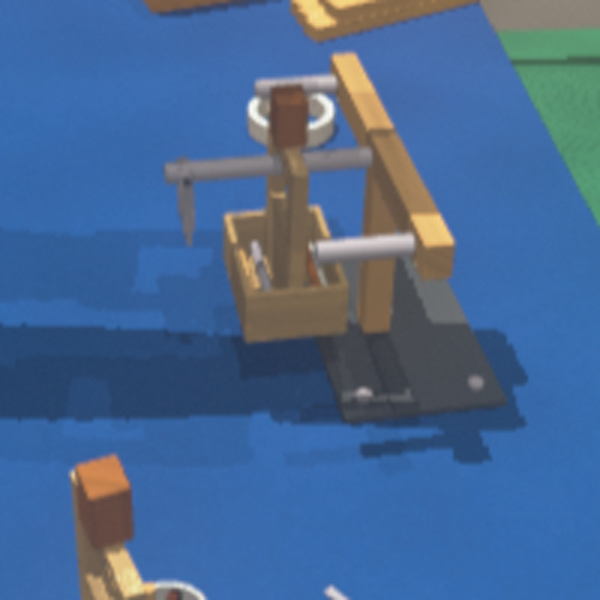

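The caddy hangs still at about rack x = -77 mm, tilted less than 2°. The flap hangs shut in front of it at (186,205), the gripper is well clear, and the cup caddy is untouched. Handing in.

```bash
python3 -c "
from station import ctrl
print(ctrl.hand_in())"
```

```text
the job is handed in; nothing more can be done
None
```

The rectangular caddy hangs at rest on the middle peg, past the flap, which fell shut in front of it. It leans just under 2°. The gripper is well clear, the cup caddy wasn't touched, and the job was handed in at about 10 s.

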